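# Add a slotted weight to the weight hanger with the slots staggered

### The arm

A 6-joint arm with a two-finger parallel gripper is mounted at the origin on a cart in front of the work surface, level with it; the furniture and walls round the work are solid. World frame = base frame: x ahead of the robot, y to its left, z up, the work surface at z = 0. Lengths are in m, angles in rad, forces in N, time in s.
With the tool pointing down it reaches from about 0.3 to 0.875 m from the base axis. Payload 6.4 kg.
Tool frame: the origin (TCP) lies on the centre line of the jaws, within the pads' length; the fingertips stand 25 mm ahead of it and the grasp point (between the pads) lies 6 mm ahead of it; z points along the fingers, y is the line along which they close (so a half turn about z gives the same grasp; the last joint's range is limited). The gripper opens to 85 mm and grips with 20 to 120 N. Pads are 22 mm wide; open, the fingers measure 114 mm over their backs; the gripper's body (76 mm by 85 mm) begins 54 mm behind the grasp point. The pads swing forward as they close: fully open they stand 13 mm farther back than shut.
Start: joints at [-1.441, 0.181, 1.607, -0, 1.354, -0.206], TCP at [0.189, -0.543, 0.256] pointing down, gripper open.
Joint ranges: [-2.99, 2.99], [-0.89, 2.07], [0.3, 2.58], [-1.14, 4.28], [0, 2.63], [-3.12, 3.12]. Speed limits (rad/s): [2.57, 2.57, 3.01, 3.14, 3.14, 3.14].

### API

Orientations are given as a unit quaternion [w, x, y, z].
In Python, from bench import get_obs, camera, hand_in, spot_in gives the robot as it stands.
- The arm moves only by the shell command python3 -m jog 'ROWS'. ROWS is JSON, one flat list of numbers, 7 for each row, row after row: the shift along the tool's x, y, z in m, then the turn, a rotation vector about the tool's x, y, z in rad, then the closure, from 0 (fully open) to 1 (shut). A call has 1 to 20 rows; each row is the pose to reach, as a shift and turn from the pose commanded when the call began, along the tool's axes at that moment; what a row does not reach only later rows make up. A row lasts 1/8 s, in which the tool goes at most 62.5 mm and 10.7 degrees, less where a joint would pass 70% of its speed; a pose out of reach is approached as far as the arm can. A call with a gripper value outside its range is refused whole. The fingers move at their own pace and stop on an object; the grip force is fixed at half the most. Time passes only in rows, so rows that repeat a pose let the fingers close. It gives the time, the measured TCP pose, the force, the opening and the grip force at its end, in the units of the state.
- get_obs(): the state, without advancing time (a new reading comes with each control period).
- camera(name): name is "side" or "top" or "wrist"; returns a dict with "frame" (420x560x3 uint8, red, green, blue), "mtx" (3x3 intrinsics, pixels), "extrinsics" (4x4, takes a point from camera to world coordinates). Camera axes: x right, y up, looking along -z (the intrinsics and any distortion apply to the point x, -y, -z); pixel columns grow to the right and rows downward; lengths in m; the calibration is good to about 2 mm. The wrist camera is an equidistant fisheye: a pixel r from the principal point sees the ray r / f radians off the axis. A picture is of the moment at which its call begins. There is no depth.
- hand_in(): hands the job in; it is judged then, once.
Trained networks look in a picture, given as the dict that the camera call returned (one of the last four; its "shot" number tells which), for a name from the list of things; names that differ only in an ending like _2 or _b are one class to them, and where a whole thing is asked for, a point or a joint stands for the part that bears it (a point fixed in the world has none). Each returns a list of dicts, best first, with "confidence" (0 to 1); they miss things now and then, are a little off and sometimes report something else, mostly with a low value. They report only what shows in the picture. A call takes as long as a camera call. They do not tell look-alikes from the thing itself.
- spot_in(picture, name): "xyz" ([x, y, z] in m, in world coordinates, good to about 4 mm: the middle of the surface that is visible of it).
The state is a dict: "time_s": time; "q": joint angles; "dq": joint speeds; "joint_efforts": joint torques, N m; "eef_pos": TCP position; "eef_rot": TCP orientation; "wrist_force": force on the tool from outside, world axes, zero at the start; "torque": the same for the moment, N m; "opening": opening from 0.0 (shut) to 1.0 (fully open); "grasp_force": force on a finger pad.
Only numpy, scipy, OpenCV 4.12 (cv2) and the standard library are available. Lean on these libraries where they do the work, as an engineer would, in place of code of your own. Each camera call takes 0.05 s, during which the arm holds its last target. There are 200 camera calls.

### The job

Hang the loose large slotted weight, the one like the weight already on the weight hanger, on the hanger: bring it in from the side so that the rod runs fully home into its slot, and let it lie flat on the weight already there, with its slot pointing the opposite way from the slot below so that neither can slide off. The lower weight stays on the hanger, and the small slotted weight stays where it is.

Things in the scene. Friction and masses are not known exactly. Their poses are not given: they have to be found in the camera images.
- weight_center (a point): loose large slotted weight, to be hung: plain steel disc, 66 mm wide, 18 mm thick, 0.2 to 0.5 kg, flat on the worktop; two flats 60 mm apart face its own +y and -y; its slot, 20 mm wide, runs from 8 mm behind the centre (-x) out through the rim at +x, where the mouth flares to 34 mm. Point: the disc's centre, half-way up, 9 mm over its underside; x along the slot to the mouth, z up
- weight_mouth (a point): the same loose large weight: the point on the middle line of its slot at the mouth, 30 mm from the disc's centre along its slot (+x), half-way up; axes as for the disc
- hung_center (a point): the like weight already on the hanger: loose plain steel disc of the same shape and size (66 mm wide, 18 mm thick), lying on the carrier plate with the rod in its slot, the rod at the disc's centre. Point: the disc's centre, half-way up, 9 mm under its top face; x along its slot to the mouth, z up
- hanger_rod (a point): weight hanger, fixed: dark foot 92 mm wide, carrier plate 74 mm wide with its top 30 mm over the worktop, upright rod 7 mm thick with a round head 26 mm wide (wider than the slots: weights go on from the side, under it), head from 84 to 92 mm over the worktop. The weight there reaches up to 48 mm, so 36 mm of rod is bare. Point: on the rod axis at the plate's top; z up the rod
- small_center (a point): the small slotted weight, not to be used: plain steel disc 44 mm across and 18 mm thick with a slot 13 mm wide, lying on the worktop. The point is its centre, half-way up
Things that resemble listed ones, but are neither listed nor needed, are in the scene too. Leave any orange look-alike of the part that bears hung_center alone. Leave any yellow look-alike of the part that bears weight_center alone.

How it is judged:
At the end, for the whole second after the job is handed in: The large weight lies at rest, flat (7 degrees) on the lower one, centre within 14 mm of the rod's axis, 22 to 32 mm above the plate, slot within about 45 degrees of opposite to the slot below. The lower one lies flat on the plate, within 14 mm of the axis. Small weight moved under 30 mm (horizontal distance between each of weight_center, hung_center and hanger_rod below 0.014 m and z of weight_center in the frame of hanger_rod between 0.022 and 0.032 m and angle between each of weight_center, hung_center's own z axis and vertical below 0.12 rad and z of hung_center in the frame of hanger_rod below 0.014 m and x of weight_mouth in the frame of hung_center below -0.013 m and linear speed of each of weight, hung_weight below 0.02 m/s and distance of small_center from where it was at the start of the episode below 0.03 m); the robot touches nothing.
It fails at once if the small slotted weight is moved more than 30 mm (distance of small_center from where it was at the start of the episode above 0.03 m).
It also fails if it takes over 38 s, if anything falls off the work surface, if the arm or the gripper's body presses on something with over 40 N, if the wrist force passes 120 N, or if a joint passes its speed limit or range.

## Working session

There is one attempt and no reset: what is moved stays moved. The work goes in short steps, Python scripts to look and compute and a shell command to move; the robot and the scene stay as the last step left them, time stands still between calls to the robot, and variables do not carry over. Pictures are saved under pics/ and viewed, at most 10 in all, crops included, and the job is handed in when it is done.

```bash
mkdir -p pics
cat > h.py <<'E'
import numpy as np, cv2
from bench import get_obs, camera, hand_in, spot_in
def save(c,n): cv2.imwrite(f'pics/{n}.png', c['frame'][:,:,::-1])
def proj(c,p):
    E=np.linalg.inv(c['extrinsics']); q=E[:3,:3]@np.array(p)+E[:3,3]
    v=c['mtx']@np.array([q[0],-q[1],-q[2]]); return v[:2]/v[2]
def unproj(c,u,v,z):
    d=np.linalg.inv(c['mtx'])@np.array([u,v,1.]); d=np.array([d[0],-d[1],-d[2]])
    E=c['extrinsics']; d=E[:3,:3]@d; o=E[:3,3]; return o+d*(z-o[2])/d[2]
E
python3 - <<'E'
from h import *
o=get_obs(); print(o['time_s'],o['eef_pos'],o['eef_rot'])
t=camera('top'); s=camera('side'); save(t,'t');save(s,'s')
cv2.imwrite('pics/ts.png',np.hstack([cv2.resize(x['frame'],(400,300)) for x in (t,s)])[:,:,::-1])
for c,n in((t,'top'),(s,'side')):
  print(n,c['mtx'].tolist(),c['extrinsics'][:3,3])
  for k in ['weight_center','weight_mouth','hung_center','hanger_rod','small_center']:
    for r in spot_in(c,k)[:4]: print(k,np.round(r['xyz'],3),round(r['confidence'],2),proj(c,r['xyz']).round())
E
```

```text
0.0 [ 0.18944813 -0.54234681  0.25537064] [-8.78017961e-04  9.85935315e-01  1.67125047e-01  4.71023056e-05]
top [[399.94095025795593, 0.0, 280.930247196099], [0.0, 399.94095025795593, 206.31597410563595], [0.0, 0.0, 1.0]] [0.43355954 0.10131582 0.8973805 ]
weight_center [0.488 0.073 0.02 ] 0.95 [284. 257.]
weight_center [0.525 0.185 0.022] 0.57 [233. 238.]
weight_mouth [0.524 0.184 0.016] 0.95 [234. 239.]
weight_mouth [0.486 0.074 0.018] 0.59 [283. 258.]
hung_center [0.724 0.053 0.016] 0.71 [295. 154.]
hung_center [ 0.593 -0.055  0.045] 0.66 [344. 209.]
hung_center [ 0.462 -0.063  0.017] 0.62 [346. 271.]
hanger_rod [ 0.588 -0.062  0.013] 0.78 [345. 214.]
hanger_rod [0.491 0.076 0.02 ] 0.27 [282. 256.]
small_center [0.488 0.075 0.022] 0.63 [283. 257.]
small_center [0.461 0.309 0.014] 0.53 [175. 267.]
side [[387.1439243398813, 0.0, 277.061357131574], [0.0, 387.1439243398813, 208.60238234596085], [0.0, 0.0, 1.0]] [0.21877449 0.75829378 0.42061516]
weight_center [0.487 0.087 0.018] 0.88 [322. 234.]
weight_center [0.524 0.185 0.017] 0.63 [284. 251.]
weight_mouth [0.489 0.089 0.015] 0.66 [320. 236.]
weight_mouth [0.52  0.193 0.019] 0.57 [284. 252.]
hung_center [0.716 0.059 0.016] 0.83 [240. 206.]
hung_center [ 0.468 -0.056  0.016] 0.82 [354. 212.]
hung_center [ 0.589 -0.051  0.048] 0.61 [307. 190.]
hanger_rod [ 0.59  -0.047  0.012] 0.74 [306. 204.]
small_center [0.454 0.312 0.017] 0.76 [284. 299.]
```

View pics/t.png

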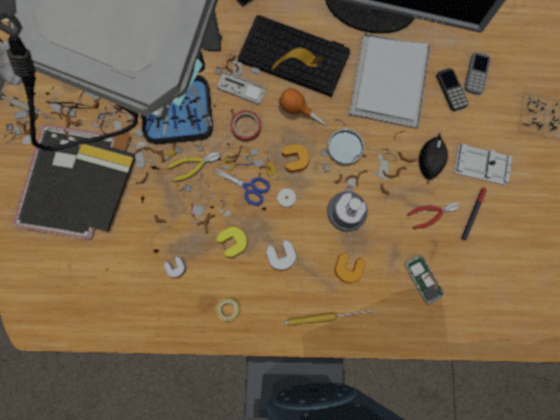

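View pics/s.png

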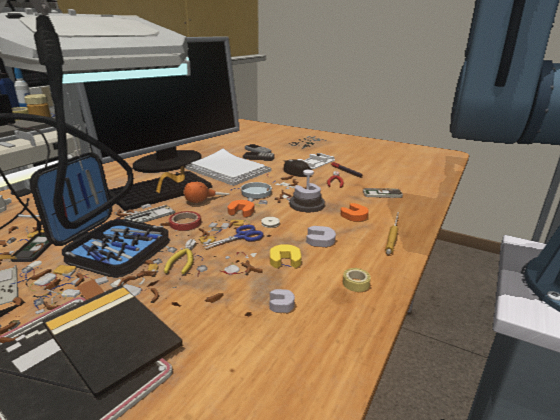

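Top view: plain steel large disc at (283,257), its yellow look-alike at (232,240), small steel disc at (175,267), orange look-alikes at (295,157) and (350,267), hanger at (347,210). The steel one at (283,257) fits (plain steel, the larger one). I'll confirm it in a crop and read the slot directions there.

Run:
```python
from h import *
t=camera('top'); f=t['frame'][180:290,250:390]
cv2.imwrite('pics/crop.png',cv2.resize(f,None,fx=5,fy=5,interpolation=cv2.INTER_CUBIC)[:,:,::-1])
# steel disc mask fit
hsv=cv2.cvtColor(t['frame'],cv2.COLOR_RGB2HSV); m=((hsv[...,1]<60)&(hsv[...,2]>110)).astype(np.uint8)
n,l,st,ce=cv2.connectedComponentsWithStats(m)
k=np.bincount(l[247:268,272:296].ravel())[1:].argmax()+1
print(st[k],ce[k])
pts=np.argwhere(l==k)[:,::-1].astype(np.float32)
P=np.array([unproj(t,u,v,0.018)[:2] for u,v in pts])
hull=cv2.convexHull((P*1000).astype(np.float32)); (c,r)=cv2.minEnclosingCircle(hull); print(c,r, P.mean(0)*1000)
M=cv2.moments(hull); hc=np.array([M['m10'],M['m01']])/M['m00']; d=hc-P.mean(0)*1000; print('hullc',hc,'slot dir',np.degrees(np.arctan2(d[1],d[0])),np.linalg.norm(d))
print(t['extrinsics'].round(3).tolist())
for z in (0,.03,.048,.092): print(z,proj(t,[.59,-.055,z]), unproj(t,351,205,z))
```

```text
[266 240  31  30 571] [281.60420315 255.94220665]
(494.8424987792969, 79.21269226074219) 34.24457931518555 [490.26550876  77.56811606]
hullc [493.38072026  78.72355575] slot dir 20.349942517106186 3.322586882295118
[[0.025, 0.982, -0.187, 0.434], [-0.999, 0.03, 0.022, 0.101], [0.027, 0.186, 0.982, 0.897], [0.0, 0.0, 0.0, 1.0]]
0 [340.43980213 214.12415672] [ 0.61198776 -0.07940691  0.        ]
0.03 [342.78740357 211.86256332] [ 0.60602279 -0.07336523  0.03      ]
0.048 [344.27257222 210.43180615] [ 0.60244381 -0.06974023  0.048     ]
0.092 [348.17140381 206.67581433] [ 0.59369519 -0.0608791   0.092     ]
```

View pics/crop.png

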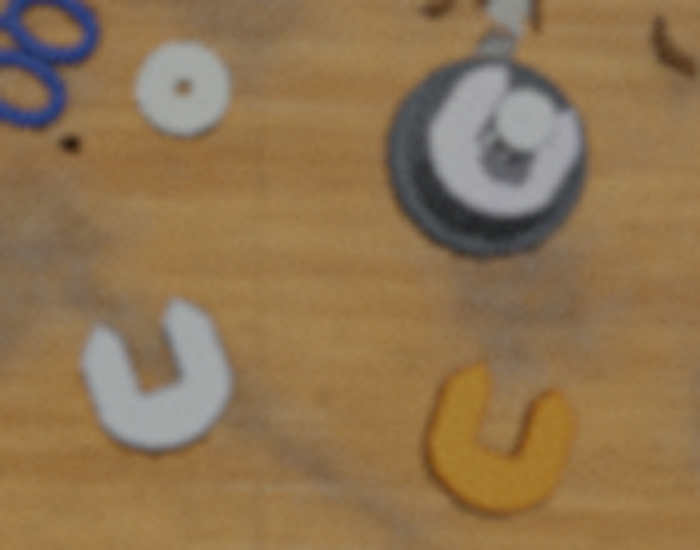

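Confirmed: the steel disc at crop (155,375) has its slot pointing away from the robot, at about +19°. The hung weight opens up-right, at about -34°. I'm moving above the loose weight; the tool x axis already stands at 19°.

```bash
python3 -m jog '[0.06,-0.06,0.01,0,0,0,0, 0.12,-0.12,0.02,0,0,0,0, 0.17,-0.17,0.03,0,0,0,0, 0.22,-0.22,0.04,0,0,0,0, 0.27,-0.27,0.05,0,0,0,0, 0.32,-0.32,0.055,0,0,0,0, 0.37,-0.37,0.055,0,0,0,0, 0.42,-0.42,0.055,0,0,0,0, 0.46,-0.46,0.055,0,0,0,0, 0.48,-0.475,0.055,0,0,0,0, 0.493,-0.486,0.055,0,0,0,0, 0.493,-0.486,0.055,0,0,0,0, 0.493,-0.486,0.055,0,0,0,0, 0.493,-0.486,0.055,0,0,0,0]'
cat >> h.py <<'E'
def wray(c,u,v,z):
    K=c['mtx']; x=(u-K[0,2])/K[0,0]; y=(v-K[1,2])/K[1,1]; r=np.hypot(x,y)
    d=np.array([x/r*np.sin(r),-y/r*np.sin(r),-np.cos(r)]) if r>0 else np.array([0,0,-1.])
    E=c['extrinsics']; d=E[:3,:3]@d; o=E[:3,3]; return o+d*(z-o[2])/d[2]
def wproj(c,p):
    E=np.linalg.inv(c['extrinsics']); q=E[:3,:3]@np.array(p)+E[:3,3]; x,y,z=q[0],-q[1],-q[2]
    r=np.hypot(x,y); th=np.arctan2(r,z); K=c['mtx']; return np.array([K[0,2]+K[0,0]*th*x/r,K[1,2]+K[1,1]*th*y/r])
E
python3 - <<'E'
from h import *
o=get_obs(); print(o['time_s'],o['eef_pos'],o['eef_rot'])
c=camera('wrist'); f=c['frame'].copy()
for a in np.radians(np.arange(0,360,10)):
  u=wproj(c,[.4945+.033*np.cos(a),.079+.033*np.sin(a),.018]); cv2.circle(f,tuple(int(x) for x in u.round()),1,(255,0,0),-1)
for k in (0,.03): 
  u=wproj(c,[.4945+k*np.cos(.33),.079+k*np.sin(.33),.018]); cv2.circle(f,tuple(int(x) for x in u.round()),2,(0,0,255),-1); print(u)
cv2.imwrite('pics/w1.png',f[:,:,::-1])
for k in ['weight_center','weight_mouth','hung_center','hanger_rod']:
  for r in spot_in(c,k)[:3]: print(k,np.round(r['xyz'],3),round(r['confidence'],2))
t=camera('top'); print('head', unproj(t,355,204.4,.092))
E
```

```text
time_s: 2.4
eef_pos: [0.4944, 0.0773, 0.2012]
eef_rot: [0.0, 0.986, 0.166, -0.0]
wrist_force: [-0.1, -0.3, 0.3]
opening: 0.997
grasp_force: 0.0
2.4 [0.49440054 0.07729092 0.20123143] [ 1.23414717e-04  9.86052879e-01  1.66432150e-01 -2.10893004e-04]
[285.14653414 190.39858668]
[285.24710783 159.06210927]
weight_center [0.489 0.073 0.013] 0.73
weight_center [0.525 0.183 0.015] 0.57
weight_center [0.459 0.3   0.018] 0.29
weight_mouth [0.486 0.076 0.021] 0.84
weight_mouth [0.53  0.182 0.018] 0.56
hung_center [ 0.48  -0.06   0.019] 0.92
hung_center [0.698 0.042 0.014] 0.86
hung_center [ 0.592 -0.055  0.046] 0.74
hanger_rod [ 0.597 -0.049  0.023] 0.9
head [ 0.59520874 -0.069178    0.092     ]
```

View pics/w1.png

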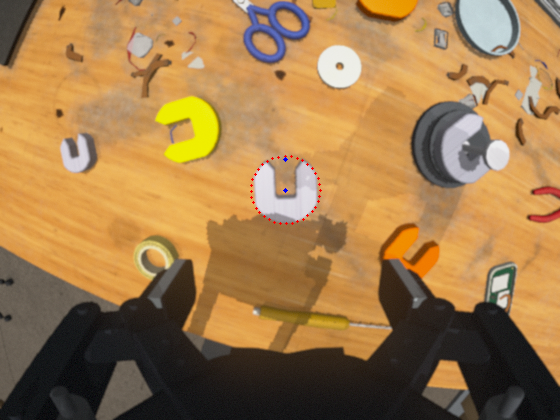

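The wrist view shows the weight at (286,190) inside my predicted circle, its slot straight up the image, as the tool x axis needs. I'll descend and grip it.

```bash
python3 -m jog '[0,-0.0015,0.05,0,0,0,0, 0,-0.0015,0.1,0,0,0,0, 0,-0.0015,0.14,0,0,0,0, 0,-0.0015,0.165,0,0,0,0, 0,-0.0015,0.174,0,0,0,0, 0,-0.0015,0.174,0,0,0,0, 0,-0.0015,0.174,0,0,0,0.3, 0,-0.0015,0.174,0,0,0,0.6, 0,-0.0015,0.174,0,0,0,1, 0,-0.0015,0.174,0,0,0,1, 0,-0.0015,0.174,0,0,0,1, 0,-0.0015,0.174,0,0,0,1, 0,-0.0015,0.174,0,0,0,1]'
```

```text
time_s: 4.32
eef_pos: [0.4957, 0.0797, 0.0292]
eef_rot: [0.001, 0.986, 0.167, 0.001]
wrist_force: [-2.2, -0.8, 7.5]
opening: 0.684
grasp_force: 64.1
```

The grip is on, but the fingertips appear to touch the worktop. I'll regrip 5 mm higher so they stay clear of the lower weight, then lift.

```bash
python3 -m jog '[0,0,0,0,0,0,0.1, 0,0,0,0,0,0,0.1, 0,0,-0.007,0,0,0,0.1, 0,0,-0.007,0,0,0,0.1, 0,0,-0.007,0,0,0,0.4, 0,0,-0.007,0,0,0,1, 0,0,-0.007,0,0,0,1, 0,0,-0.007,0,0,0,1, 0,0,-0.007,0,0,0,1, 0,0,-0.007,0,0,0,1]'; python3 -m jog '[0,0,-0.03,0,0,0,1, 0,0,-0.07,0,0,0,1, 0,0,-0.12,0,0,0,1, 0,0,-0.17,0,0,0,1, 0,0,-0.17,0,0,0,1]'
python3 - <<'E'
from h import *
c=camera('wrist'); save(c,'w2'); s=camera('side'); t=camera('top')
f=s['frame'][100:260,240:440]; g=t['frame'][120:270,230:390]
cv2.imwrite('pics/s2.png',np.hstack([cv2.resize(f,(400,320)),cv2.resize(g,(341,320)) ])[:,:,::-1])
E
```

```text
time_s: 5.58
eef_pos: [0.4946, 0.0797, 0.0351]
eef_rot: [0.0, 0.986, 0.167, 0.0]
wrist_force: [-2.9, -1.3, 9.1]
opening: 0.672
grasp_force: 61.6
time_s: 6.2
eef_pos: [0.4967, 0.0797, 0.2081]
eef_rot: [0.001, 0.986, 0.167, 0.004]
wrist_force: [0.5, -0.4, -4.0]
opening: 0.666
grasp_force: 66.0
```

View pics/s2.png

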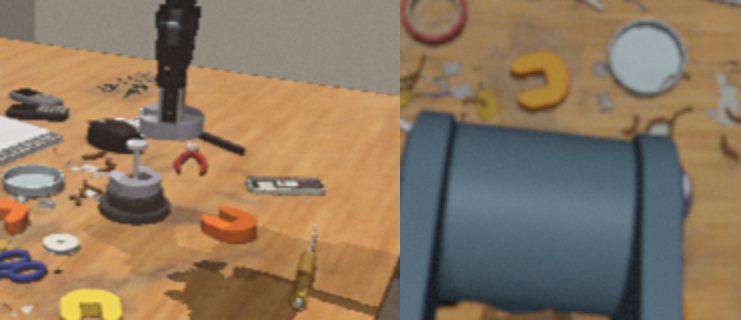

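View pics/w2.png

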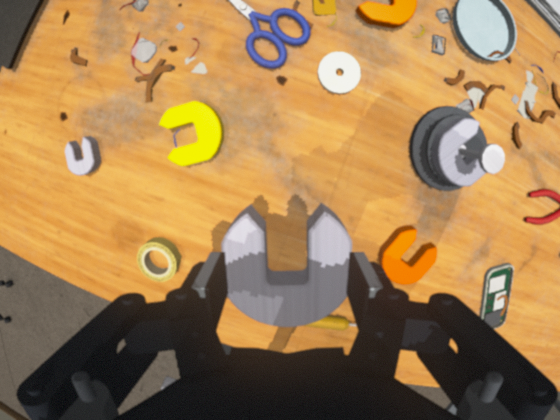

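The weight is held level and centred (slot centre line at about column 287), and the fingers don't project below it. Next I'll turn it by -127° about tool z and go to a staging point on the mouth side of the hung weight, still high, then look again.

```bash
python3 -m jog '[0.007,0.018,0,0,0,-0.17,1, 0.014,0.036,0,0,0,-0.34,1, 0.022,0.055,0,0,0,-0.51,1, 0.029,0.073,0,0,0,-0.68,1, 0.036,0.092,0,0,0,-0.85,1, 0.044,0.11,0,0,0,-1.02,1, 0.051,0.128,0,0,0,-1.19,1, 0.058,0.147,0,0,0,-1.36,1, 0.065,0.165,0,0,0,-1.53,1, 0.073,0.184,0,0,0,-1.7,1, 0.08,0.202,0,0,0,-1.87,1, 0.087,0.22,0,0,0,-2.04,1, 0.095,0.239,0,0,0,-2.217,1, 0.095,0.239,0,0,0,-2.217,1, 0.095,0.239,0,0,0,-2.217,1, 0.095,0.239,0,0,0,-2.217,1]'
python3 - <<'E'
from h import *
o=get_obs(); q=o['eef_rot']; print(o['eef_pos'],np.degrees(2*np.arctan2(q[2],q[1])))
c=camera('wrist'); f=c['frame'].copy()
s=camera('side'); t=camera('top')
P=[.595,-.068]
for z,r in((.092,.013),(.048,.033)):
 for a in np.radians(np.arange(0,360,15)):
  u=wproj(c,[P[0]+r*np.cos(a),P[1]+r*np.sin(a),z]); cv2.circle(f,tuple(int(x) for x in u.round()),0,(255,0,0),-1)
u=wproj(c,[P[0],P[1],.09]).astype(int); print(u)
x0=max(0,min(u[0]-120,320)); y0=max(0,min(u[1]-70,240)); print(x0,y0)
cv2.imwrite('pics/w3.png',cv2.resize(f[y0:y0+180,x0:x0+240],None,fx=3,fy=3,interpolation=cv2.INTER_CUBIC)[:,:,::-1])
np.save('w3.npy',{'mtx':c['mtx'],'extrinsics':c['extrinsics']},allow_pickle=True)
print('side head',proj(s,P+[.092]),proj(s,P+[.088]))
E
```

```text
time_s: 8.35
eef_pos: [0.662, -0.1137, 0.2033]
eef_rot: [-0.001, 0.291, 0.957, 0.0]
wrist_force: [-0.0, 0.5, -3.2]
opening: 0.667
grasp_force: 66.1
[ 0.66200728 -0.11366139  0.20333898] 146.20917506135396
[288 102]
168 32
side head [309.01354792 170.62743381] [308.93436824 172.15091821]
```

View pics/w3.png

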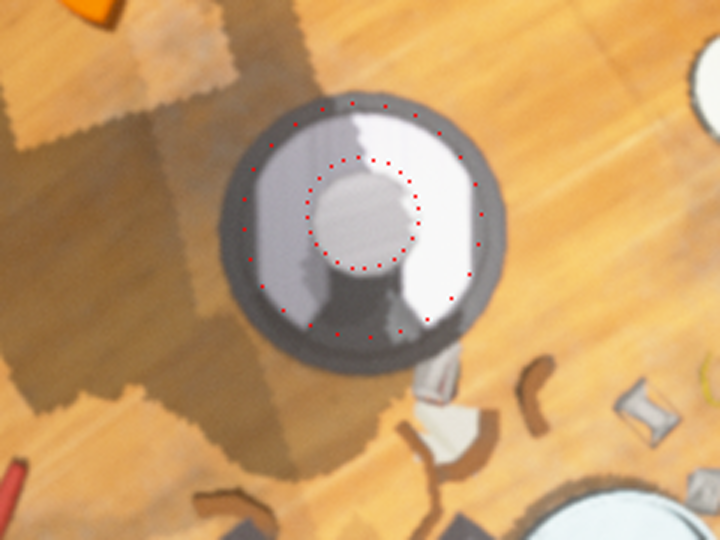

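The wrist view shows the hung slot straight down the image (mouth at crop (372,330)), so the two slots are exactly opposite. The head at crop (363,225) puts the rod 78 mm ahead along tool x with about no sideways error. I'll go down, then slide in.

```bash
python3 -m jog '[0,0,0.03,0,0,0,1, 0,0,0.06,0,0,0,1, 0,0,0.09,0,0,0,1, 0,0,0.111,0,0,0,1, 0,0,0.111,0,0,0,1, 0,0,0.111,0,0,0,1, 0.012,0,0.111,0,0,0,1, 0.024,0,0.111,0,0,0,1, 0.035,0,0.111,0,0,0,1, 0.035,0,0.111,0,0,0,1]'
python3 - <<'E'
from h import *
o=get_obs(); print(o['eef_pos'])
c=camera('wrist'); s=camera('side'); 
w=c['frame'][60:330,130:430]; f=s['frame'][140:220,260:360]
cv2.imwrite('pics/w4.png',np.hstack([cv2.resize(w,(400,360)),cv2.resize(f,(400,360),interpolation=cv2.INTER_CUBIC)])[:,:,::-1])
E
```

```text
time_s: 9.75
eef_pos: [0.6327, -0.0942, 0.0934]
eef_rot: [-0.0, 0.29, 0.957, 0.0]
wrist_force: [-0.0, 0.7, -4.0]
opening: 0.668
grasp_force: 66.0
[ 0.63274057 -0.09420722  0.09340884]
```

View pics/w4.png

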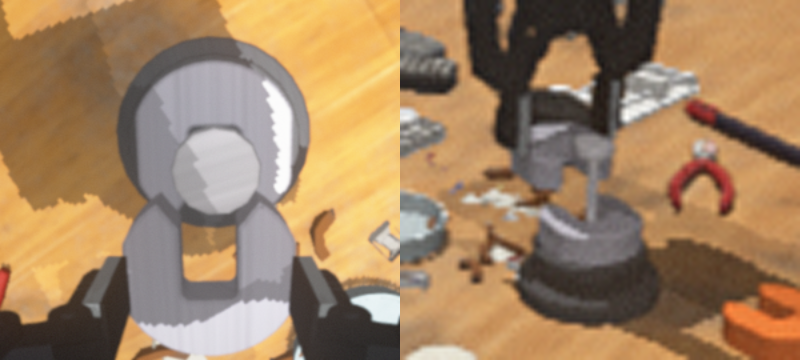

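The weight is between the head and the lower disc, its mouth in front of the rod. The head at crop (216,170), against the slot middle at column 209, puts the rod about 2 mm to tool +y. I'll slide it in with that correction.

```bash
python3 -m jog '[0.006,0.002,0,0,0,0,1, 0.014,0.002,0,0,0,0,1, 0.022,0.002,0,0,0,0,1, 0.03,0.002,0,0,0,0,1, 0.038,0.002,0,0,0,0,1, 0.044,0.002,0,0,0,0,1, 0.044,0.002,0,0,0,0,1, 0.044,0.002,0,0,0,0,1]'; python3 -m jog '[0,0,0.003,0,0,0,1, 0,0,0.006,0,0,0,1, 0,0,0.008,0,0,0,1, 0,0,0.009,0,0,0,1, 0,0,0.009,0,0,0,1, 0,0,0.009,0,0,0,1]'
```

```text
time_s: 10.85
eef_pos: [0.5985, -0.0691, 0.0935]
eef_rot: [0.0, 0.29, 0.957, -0.0]
wrist_force: [0.0, 0.1, -3.7]
opening: 0.668
grasp_force: 66.1
time_s: 11.6
eef_pos: [0.5983, -0.069, 0.0844]
eef_rot: [0.0, 0.29, 0.957, 0.0]
wrist_force: [-0.6, 0.9, -3.6]
opening: 0.665
grasp_force: 66.1
```

```bash
python3 -m jog '[0,0,0.001,0,0,0,1, 0,0,0.002,0,0,0,1, 0,0,0.002,0,0,0,1]'
python3 - <<'E'
from h import *
s=camera('side'); c=camera('wrist'); w=c['frame'][60:330,130:430]; f=s['frame'][140:220,260:360]
cv2.imwrite('pics/w5.png',np.hstack([cv2.resize(w,(400,360)),cv2.resize(f,(400,360),interpolation=cv2.INTER_CUBIC)])[:,:,::-1])
E
```

```text
time_s: 11.98
eef_pos: [0.5983, -0.069, 0.0832]
eef_rot: [0.0, 0.29, 0.957, -0.0]
wrist_force: [-3.6, 1.6, 5.2]
opening: 0.668
grasp_force: 67.3
```

View pics/w5.png

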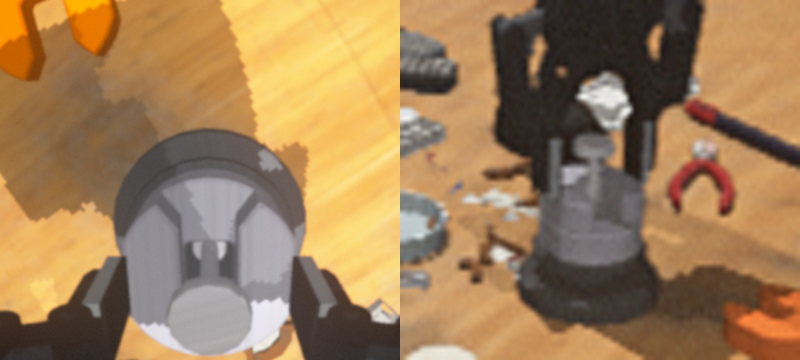

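The weight sits on the lower one (about +9 N change in vertical force) with the rod deep in the slot. Now I'll release and go straight up.

```bash
python3 -m jog '[0,0,-0.001,0,0,0,0.25, 0,0,-0.001,0,0,0,0.1, 0,0,-0.001,0,0,0,0, 0,0,-0.001,0,0,0,0, 0,0,-0.001,0,0,0,0, 0,0,-0.01,0,0,0,0, 0,0,-0.03,0,0,0,0, 0,0,-0.06,0,0,0,0, 0,0,-0.1,0,0,0,0, -0.04,0,-0.14,0,0,0,0, -0.09,0,-0.16,0,0,0,0, -0.09,0,-0.16,0,0,0,0, -0.09,0,-0.16,0,0,0,0]'
python3 - <<'E'
from h import *
c=camera('wrist'); s=camera('side'); P=[.598,-.069]
u=wproj(c,P+[.07]).astype(int); print(u); x0=min(max(0,u[0]-75),410); y0=max(0,u[1]-67)
cv2.imwrite('pics/w6.png',np.hstack([cv2.resize(c['frame'][y0:y0+135,x0:x0+150],(400,360)),cv2.resize(s['frame'][140:220,260:360],(400,360),interpolation=cv2.INTER_CUBIC)])[:,:,::-1])
E
```

```text
time_s: 13.7
eef_pos: [0.6725, -0.1187, 0.2426]
eef_rot: [-0.0, 0.29, 0.957, 0.0]
wrist_force: [0.2, -0.2, 0.3]
opening: 1.003
grasp_force: 0.0
[287  96]
```

View pics/w6.png

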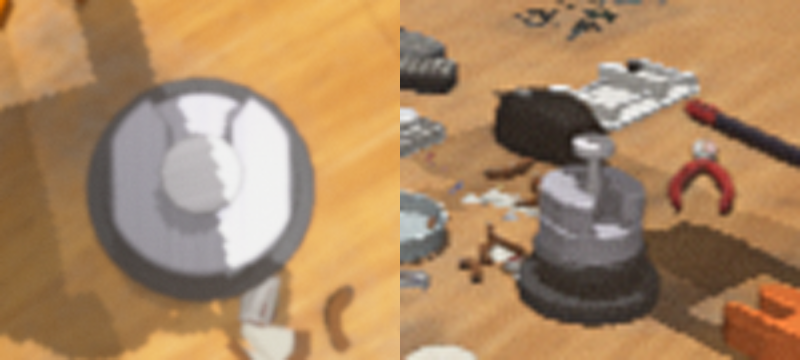

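The upper weight lies flat on the lower one, concentric with the rod (head at crop (202,175)). Its slot points opposite to the lower slot, and the arm is clear, so I'm handing in.

```bash
python3 -c "from bench import hand_in; print(hand_in())"
```

```text
the job is handed in; nothing more can be done
None
```

The loose large weight is on the hanger, flat on the lower one with the rod in its slot and the slots opposed; I handed the job in at about 14 s with the small weight untouched, and no verdict came back.

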